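# Hang the test plate in the viewer and hold its shutter half open

## Robot

A 6-joint arm with a two-finger parallel gripper is mounted at the origin on the work surface. World frame = base frame: x ahead of the robot, y to its left, z up, the work surface at z = 0. Lengths are in m, angles in rad, forces in N, time in s.
With the tool pointing down it reaches from about 0.35 to 0.975 m from the base axis. Payload 4.9 kg.
Tool frame: the origin (TCP) lies on the front face of the gripper's body, between the roots of the fingers; the fingertips stand ctrl.tip_extent ahead of it and the grasp point (between the pads) lies 54 mm ahead of it (ctrl.tip_extent is the distance from the TCP to the fingertips, in m); z points along the fingers, y is the line along which they close (so a half turn about z gives the same grasp; the last joint's range is limited). The gripper opens to 85 mm and grips with 20 to 120 N. Pads are 22 mm wide; open, the fingers measure 114 mm over their backs; the gripper's body (76 mm by 85 mm) begins 54 mm behind the grasp point. The pads swing forward as they close: fully open they stand 13 mm farther back than shut.
Start: joints at [1.035, 0.053, 1.613, -0, 1.476, -0.119], TCP at [0.253, 0.571, 0.304] pointing down, gripper open.
Joint ranges: [-3.01, 3.01], [-1.01, 2.22], [0.06, 2.58], [-1.02, 4.17], [0.09, 2.62], [-3.14, 3.14]. Speed limits (rad/s): [2.57, 2.57, 3.14, 3.14, 3.14, 3.14].

## Interface

Orientations are given as a rotation vector (axis times angle).
In Python, from station import ctrl gives the robot as it stands.
- The arm moves only by the tool apply_moves, never from a script. Its argument "rows" is one flat list of numbers, 6 for each row, row after row: the shift along the tool's x, y, z normalised to -1 to 1, where 1 is 0.6 m, then the turn, a rotation vector about the tool's x, y, z normalised to -1 to 1, where 1 is 90 degrees. A call has 1 to 20 rows; each row is the pose to reach, as a shift and turn from the pose commanded when the call began, along the tool's axes at that moment; what a row does not reach only later rows make up. A row lasts 1/10 s, in which the tool goes at most 50 mm and 8.59 degrees, less where a joint would pass 70% of its speed; a pose out of reach is approached as far as the arm can. A call with a number of a shift or a turn outside -1 to 1 is refused whole. A call with a gripper value outside its range is refused whole. "grip" is the opening, from 0 (shut) to 1 (fully open), set as the call begins (left out, the last holds). The fingers move at their own pace and stop on an object; "grip_force" is the grip in N (left out, the last holds). Time passes only in rows, so rows that repeat a pose let the fingers close. It gives the time, the measured TCP pose, the force, the opening and the grip force at its end, in the units of the state.
- ctrl.get_obs(): the state, without advancing time (a new reading comes with each control period).
- ctrl.get_image(name): name is "scene" or "top" or "wrist"; returns (picture, depth): 400x640x3 uint8, blue, green, red; 400x640 float32, m along the optical axis (not along the pixel's ray), 0 where there is no reading.
- ctrl.camera_model(name): a dict with "mtx" (3x3 intrinsics, pixels), "R" (3x3) and "t" (3): a world point X has camera coordinates R X + t; the wrist camera has in their place "tool_from_camera" (4x4, takes a point from camera to tool coordinates, whose origin is the TCP and whose axes are the flange's). Camera axes: x right, y down, z forward; pixel columns grow to the right and rows downward; lengths in m; the calibration is good to about 2 mm. The wrist camera is an equidistant fisheye: a pixel r from the principal point sees the ray r / f radians off the axis. A picture is of the moment at which its call begins: read the wrist's pose just before it. camera_model takes no time and is no camera call.
- ctrl.finish_job(): hands the job in; it is judged then, once.
The state is a dict: "t": time; "q": joint angles; "dq": joint speeds; "effort": joint torques, N m; "tool_pos": TCP position; "tool_rot": TCP orientation; "contact_force": force on the tool from outside, world axes, zero at the start; "wrist_torque": the same for the moment, N m; "opening": finger opening in m; "grip_force": force on a finger pad.
Only numpy, scipy, OpenCV 4.12 (cv2) and the standard library are available. Lean on these libraries where they do the work, as an engineer would, in place of code of your own. Each camera call takes 0.05 s, during which the arm holds its last target. There are 200 camera calls.

## Task

Take the steel test plate with the round eye out of the wooden rack and hang it by its eye on the peg of the specimen viewer, letting it hang free. Then, with the fingers, slide the viewer's sprung shutter to half of its travel and keep holding it there, still, for the exposure: finish while holding it, do not let go, and never let the shutter open fully. Leave everything else where it is.

Things in the scene. Friction and masses are not known exactly. Their poses are not given: they have to be found in the camera images.
- viewer: Fixed white light box 200 (x) x 240 (y) x 50 mm high, yaw within 0.35 rad; origin: centre of its underside, z up, front (-x) towards the robot. On its deck (50 mm up): at the front the shutter between guide rails along y, 7 mm high, at x = -89 and -31; at the back a dark column 16 x 16, 168 high, at x = +75, y = 0, carrying the peg
- peg_mid (a point): Middle of the peg's axis, 154.5 mm above the bench, at viewer x = +43, y = 0; axes as the viewer's. The peg is a steel rod 8 mm thick from the column's front face (viewer x = +67) towards the viewer's -x; it ends free 30 mm in front of this point and rises 10 degrees to its free end (axis 5 mm higher there)
- plate: The test plate to hang: steel, 8 mm thick (its x), 50 wide (its y), 90 high (its z), 0.2 to 0.35 kg, the only one of the three plates in the rack with a hole. Origin at the centre of its lower edge, z up as it stands
- eye (a point): Centre of the plate's round eye, diameter 20 mm, through the thickness (along the plate's x), 70 mm above its lower edge and 20 mm below its top edge. Hung at rest it lies about 6 mm below the peg's axis
- rack: Fixed wooden rack 150 (x) x 90 (y) x 33 mm high, origin: centre of its underside, yaw within 0.35 rad. Three slots 9.5 x 54, 25 deep, at x = -45, 0, +45, each with a plate standing upright, broad faces towards the rack's x, in any order. Slot floor 8 mm above the bench: the eyed plate's top is 98 mm above it
- shutter (a joint): Travel of the shutter in m: 0 closed (where the spring keeps it), 0.06 fully open, half travel 0.03. It slides along the viewer's +y. Spring force about 4 N at 0, 7.6 N at half, 11 N fully open; let go, it snaps shut
- tab_top (a point): Top centre of the shutter's black tab, a block 24 (viewer x) x 12 (viewer y), 31 high above the shutter blade; tab top 86 mm above the bench, blade top 55. Pinch it across the 12 mm or push it. Closed it is at viewer x = -60, y = -30; at half travel at y = 0, by the long tick of the five deck ticks (15 mm apart, closed to open)
- narrow: Bystander: plain steel plate without a hole, 8 x 36 x 90 mm, standing in the rack; origin at the centre of its lower edge
- short: Bystander: plain steel plate without a hole, 8 x 50 x 68 mm, standing in the rack; origin at the centre of its lower edge
- block: Bystander: steel disc (hardness reference block), diameter 50, 14 high, lying on the viewer's deck behind right, beside the column; origin at the centre of its underside
- anvil: Bystander: dark steel mushroom-shaped anvil standing on the bench, head diameter 48, 40 high; origin at the centre of its underside
- spanner: Bystander: small spanner, 150 long, lying on the bench along its own x; origin at the middle of its underside
- case: Bystander: dark wooden case, 70 x 100 x 30, on the bench; origin at the centre of its underside
- jar: Bystander: closed jar, diameter 52, 70 high, standing on the bench; origin at the centre of its underside

How it is judged:
By the outcome, as a careful person would: the job done as asked, in the order asked, and still so for the second after the job is handed in, while the arm keeps its last pose, push and grip.
It also fails if it takes over 51 s, if anything falls off the work surface, if the arm or the gripper's body presses on something with over 40 N, if the wrist force passes 120 N, or if a joint passes its speed limit or range.

## Working session

There is one attempt and no reset: what is moved stays moved. The work goes in short steps, Python scripts to look and compute and a tool call to move; the robot and the scene stay as the last step left them, time stands still between calls to the robot, and variables do not carry over. Pictures are saved under pics/ and viewed, at most 10 in all, crops included, and the job is handed in when it is done.

Besides the shell and the picture viewer there is one more tool, called after "Request:" as name(argument=value, ...), one argument or row to a line, values as JSON. apply_moves: Moves the arm, as the interface text tells. Its arguments: {"type":"object","properties":{"rows":{"type":"array","items":{"type":"number"}},"grip":{"type":"number"},"grip_force":{"type":"number"}},"required":["rows"]}

```bash
ls; mkdir -p pics; python3 - <<'E'
from station import ctrl
import cv2,numpy as np
for n in("scene","top"):
    im,d=ctrl.get_image(n); m=ctrl.camera_model(n)
    cv2.imwrite(f"pics/{n}0.png",im); np.save(f"pics/{n}0.npy",d)
    print(n,np.round(m["mtx"],1).tolist(),np.round(m["R"],3).tolist(),np.round(m["t"],3).tolist())
print(np.round(ctrl.camera_model("wrist")["tool_from_camera"],3).tolist(), ctrl.tip_extent)
print(ctrl.get_obs())
E
```

```text
pics
scene [[406.9, 0.0, 324.5], [0.0, 406.9, 196.5], [0.0, 0.0, 1.0]] [[0.592, 0.806, 0.013], [0.651, -0.469, -0.597], [-0.474, 0.362, -0.802]] [-0.366, -0.328, 1.585]
top [[368.1, 0.0, 316.0], [0.0, 368.1, 198.4], [0.0, 0.0, 1.0]] [[0.179, -0.984, 0.006], [-0.964, -0.176, -0.201], [0.198, 0.03, -0.98]] [-0.102, 0.612, 0.934]
[[-0.001, -0.959, -0.282, 0.071], [1.0, -0.001, 0.0, 0.0], [-0.001, -0.282, 0.959, -0.069], [0.0, 0.0, 0.0, 1.0]] 0.0726
{'t': 0.1, 'q': array([ 1.03502422e+00,  5.33028965e-02,  1.61414268e+00,  1.93180209e-05,
        1.47600834e+00, -1.19010489e-01]), 'dq': array([ 5.15266731e-04, -1.33361986e-03, -3.26816115e-03,  3.37168538e-05,
        1.96438257e-03,  6.54843076e-05]), 'effort': array([ 2.04661424e-04, -3.94901741e+01, -3.71364784e+01, -6.33062132e-05,
        3.96066927e-03, -1.92421584e-05]), 'tool_pos': array([0.25278424, 0.57113386, 0.30278673]), 'tool_rot': array([-6.49795152e-01, -3.07302592e+00,  2.75812002e-03]), 'contact_force': array([-0.20170985,  0.41657904,  0.66391991]), 'wrist_torque': array([-0.01439685,  0.01427735,  0.0163677 ]), 'grip_force': 0.0, 'opening': 0.08558436532290613}
```

View pics/scene0.png

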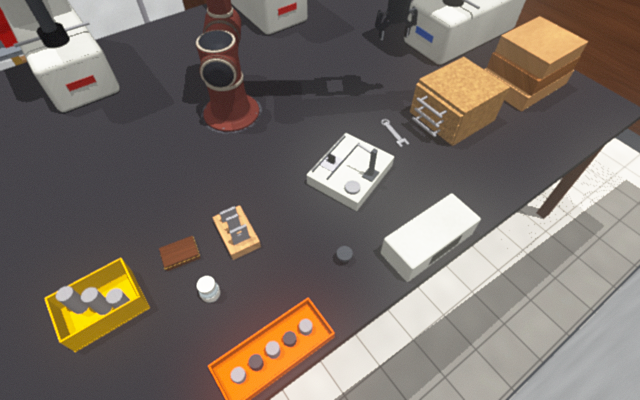

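View pics/top0.png

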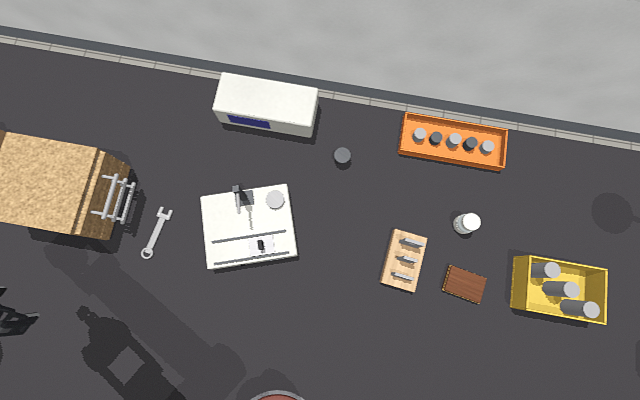

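Viewer is at about (248,225) and the rack at (403,260) in the top view. The three plates are at about (412,242), (406,259) and (402,276). Next I'll fit rectangles to the depth data.

```bash
cat > h.py <<'E'
import numpy as np,cv2
from station import ctrl
from scipy.spatial.transform import Rotation as Rot
def cloud(n,d):
    m=ctrl.camera_model(n);K=m["mtx"];v,u=np.mgrid[0:400,0:640]
    P=np.stack([(u-K[0,2])/K[0,0]*d,(v-K[1,2])/K[1,1]*d,d],-1)
    return (P-m["t"])@m["R"]          # R^T (P-t)
def proj(n,X):
    m=ctrl.camera_model(n);c=np.atleast_2d(X)@m["R"].T+m["t"];K=m["mtx"]
    return (c@K.T)[:,:2]/c[:,2:]
E
python3 - <<'E'
from h import *
for n in("top","scene"):
    d=np.load(f"pics/{n}0.npy");W=cloud(n,d);ok=d>0
    tz=W[...,2][ok];print(n,"table z",np.median(tz[abs(tz)<.02]))
    for name,c,zz,r in(("viewer",{"top":(248,225),"scene":(350,172)}[n],.05,.2),("rack",{"top":(403,260),"scene":(236,232)}[n],.033,.12)):
        c0=W[c[1]-3:c[1]+4,c[0]-3:c[0]+4].reshape(-1,3).mean(0)
        near=ok&(np.hypot(W[...,0]-c0[0],W[...,1]-c0[1])<r)
        m=near&(abs(W[...,2]-zz)<.008)
        k,l,st,_=cv2.connectedComponentsWithStats(m.astype(np.uint8))
        i=1+np.argmax(st[1:,4]);p=W[l==i]
        rc=cv2.minAreaRect((p[:,:2]*1000).astype(np.float32));print(name,rc,np.median(p[:,2]),len(p))
        hi=near&(W[...,2]>zz+.012)
        if name=="rack":
            k,l,st,_=cv2.connectedComponentsWithStats(hi.astype(np.uint8))
            for j in range(1,k):
                if st[j,4]>5: q=W[l==j];print("  plate",q.mean(0).round(4),q[:,2].max().round(4),np.ptp(q,axis=0).round(3),st[j,4])
top=cv2.imread("pics/top0.png");sc=cv2.imread("pics/scene0.png")
a=cv2.resize(top[220:300,370:440],None,fx=5,fy=5,interpolation=cv2.INTER_CUBIC);b=cv2.resize(sc[195:265,200:270],(400,400),interpolation=cv2.INTER_CUBIC)
cv2.imwrite("pics/rk.png",np.hstack([a[:400],b]))
E
```

```text
top table z -0.00040853290422336385
viewer ((518.3128051757812, 178.17645263671875), (200.4589080810547, 240.84323120117188), 19.322933197021484) 0.0498388903788603 5939
rack ((503.7135009765625, -255.26553344726562), (90.92669677734375, 150.16880798339844), 83.59608459472656) 0.032428854627381806 1572
  plate [ 0.5469 -0.2579  0.0819] 0.1013 [0.014 0.049 0.056] 136
  plate [ 0.5025 -0.2527  0.0847] 0.1005 [0.011 0.035 0.055] 87
  plate [ 0.4585 -0.2482  0.0719] 0.0797 [0.013 0.05  0.032] 81
scene table z 0.00020741985696828296
viewer ((519.0008544921875, 180.86520385742188), (201.4033660888672, 242.81105041503906), 19.170595169067383) 0.050573692481172265 2771
rack ((504.6968994140625, -251.7159881591797), (90.38050842285156, 152.10316467285156), 83.66900634765625) 0.03304759293897607 773
  plate [ 0.5128 -0.2533  0.0735] 0.1006 [0.104 0.058 0.056] 500
```

View pics/rk.png

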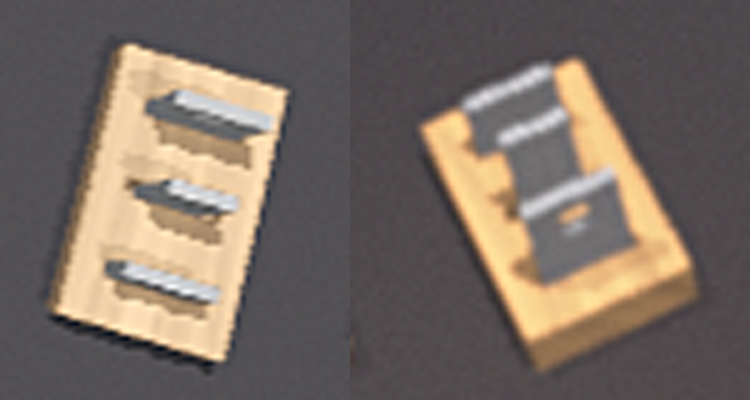

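The eyed plate is in the far slot (+x), with its eye visible at about (575,212) in the crop. Rack yaw is about -6.4° with its centre near (0.504,-0.2535). Viewer yaw is about 19.25° with its centre near (0.5187,0.1795). I'll grip the plate off-centre with a 30° lean so the eye stays clear.

```bash
cat >> h.py <<'E'
RK=dict(c=np.array([.504,-.2535,0]),yaw=np.radians(-6.4))
VW=dict(c=np.array([.5187,.1795,0]),yaw=np.radians(19.25))
def w(f,p): return f["c"]+Rot.from_euler("z",f["yaw"]).apply(p)
def tool(f,p,lean=0.,turn=0.,d=.054):
    """grasp point p in frame f; tool y along frame x (turned), leaning to +y; returns TCP, R"""
    z=np.array([0,-np.sin(lean),-np.cos(lean)]);y=np.array([1.,0,0]);x=np.cross(y,z)
    R=Rot.from_euler("z",f["yaw"]+turn).as_matrix()@np.column_stack([x,y,z])
    return w(f,p)-d*R[:,2],R
def go(T,R,o=None):
    o=o or ctrl.get_obs();R0=Rot.from_rotvec(o["tool_rot"])
    s=R0.inv().apply(T-o["tool_pos"]);r=(R0.inv()*Rot.from_matrix(R)).as_rotvec()
    print("row",(s/.6).round(4).tolist(),(r/(np.pi/2)).round(4).tolist(),"mm",round(1e3*np.linalg.norm(s)),"deg",np.degrees(np.linalg.norm(r)).round(1),"TCP",T.round(4))
E
python3 - <<'E'
from h import *
L=np.radians(30)
go(*tool(RK,[.045,.02,.065+.12],L))
print(np.round(tool(RK,[.045,.02,.065+.12],L)[1],3))
E
```

```text
row [-0.9872, -0.9898, 0.12] [0.2096, -0.2866, 0.7865] mm 842 deg 77.7 TCP [ 0.554  -0.2118  0.2318]
[[ 0.097  0.994 -0.056]
 [ 0.861 -0.111 -0.497]
 [-0.5    0.    -0.866]]
```

Request:
apply_moves(
  rows=[-0.49,-0.49,0.06,0.1,-0.14,0.39,-0.49,-0.49,0.06,0.1,-0.14,0.39,-0.49,-0.49,0.06,0.1,-0.14,0.39,-0.49,-0.49,0.06,0.1,-0.14,0.39,-0.49,-0.49,0.06,0.1,-0.14,0.39,-0.49,-0.49,0.06,0.1,-0.14,0.39,-0.49,-0.49,0.06,0.1,-0.14,0.39,-0.987,-0.99,0.12,0.21,-0.287,0.787,-0.987,-0.99,0.12,0.21,-0.287,0.787,-0.987,-0.99,0.12,0.21,-0.287,0.787,-0.987,-0.99,0.12,0.21,-0.287,0.787,-0.987,-0.99,0.12,0.21,-0.287,0.787,-0.987,-0.99,0.12,0.21,-0.287,0.787,-0.987,-0.99,0.12,0.21,-0.287,0.787,-0.987,-0.99,0.12,0.21,-0.287,0.787,-0.987,-0.99,0.12,0.21,-0.287,0.787,-0.987,-0.99,0.12,0.21,-0.287,0.787,-0.987,-0.99,0.12,0.21,-0.287,0.787,-0.987,-0.99,0.12,0.21,-0.287,0.787],
  grip=0.4,
)

```text
t: 2.0
tool_pos: [0.5536, -0.2121, 0.231]
tool_rot: [2.047, 1.826, -0.547]
contact_force: [0.7, 0.8, -0.4]
opening: 0.034
grip_force: 0.0
```

```bash
python3 - <<'E'
from h import *
o=ctrl.get_obs();im,d=ctrl.get_image("wrist");m=ctrl.camera_model("wrist");cv2.imwrite("pics/w1.png",im)
np.savez("pics/w1.npz",d=d,p=o["tool_pos"],r=o["tool_rot"])
print(o["q"].round(3),o["tool_pos"],o["opening"],o["contact_force"].round(2),ctrl.tip_extent,m["mtx"].tolist(),list(m))
go(*tool(RK,[.045,.02,.065+.12],np.radians(30)),o)
E
```

```text
[-0.321  0.02   1.819 -0.543  1.237 -0.041] [ 0.55357778 -0.21205385  0.23099125] 0.03403425267150003 [ 0.68  0.79 -0.35] 0.0726 [[309.70691628693146, 0.0, 322.8810396342537], [0.0, 309.70691628693146, 199.29600314136397], [0.0, 0.0, 1.0]] ['mtx', 'tool_from_camera']
row [-0.0002, 0.0006, -0.0014] [-0.0013, -0.0011, -0.0014] mm 1 deg 0.2 TCP [ 0.554  -0.2118  0.2318]
```

View pics/w1.png

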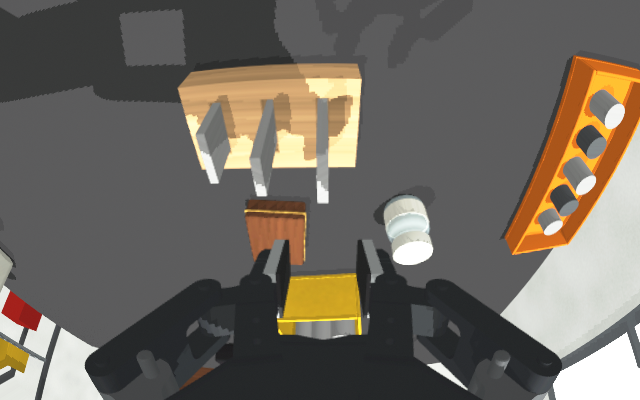

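The wrist view shows the eyed plate edge-on at x≈322 (rows 98–200). It is centred between the fingertips at (282,240) and (362,240). I'll measure the plate and tips from this depth image.

```bash
cat >> h.py <<'E'
def wcloud(d,p,r):
    m=ctrl.camera_model("wrist");K=m["mtx"];v,u=np.mgrid[0:400,0:640]
    x=(u-K[0,2])/K[0,0];y=(v-K[1,2])/K[1,1];a=np.hypot(x,y)+1e-9
    s=np.tan(a)/a*d
    C=np.stack([x*s,y*s,d],-1);M=m["tool_from_camera"];T=C@M[:3,:3].T+M[:3,3]
    return T,T@Rot.from_rotvec(r).as_matrix().T+p
E
python3 - <<'E'
from h import *
z=np.load("pics/w1.npz");d=z["d"];T,W=wcloud(d,z["p"],z["r"])
L=Rot.from_euler("z",RK["yaw"]).inv().apply((W-RK["c"]).reshape(-1,3)).reshape(W.shape)
ok=(d>0)
for s,lo in((-.045,.055),(0,.055),(.045,.055)):
    m=ok&(abs(L[...,0]-s)<.015)&(abs(L[...,1])<.045)&(L[...,2]>lo)&(L[...,2]<.12)
    q=L[m];t=q[q[:,2]>np.percentile(q[:,2],90)-.006]
    print(s,len(q),"x",np.percentile(t[:,0],[2,50,98]).round(4),"y",np.percentile(q[:,1],[1,50,99]).round(4),"z",np.percentile(q[:,2],[2,98]).round(4))
m=ok&(abs(L[...,2]-.033)<.006)&(abs(L[...,0])<.1)&(abs(L[...,1])<.06)
print("rack",np.percentile(L[m],[.5,99.5],axis=0).round(4))
f=ok&(abs(T[...,1])<.06)&(abs(T[...,0])<.02)&(T[...,2]>.02)&(T[...,2]<.1)
q=T[f];print("tips",len(q),q[:,2].max(),np.percentile(q,[1,99],axis=0).round(4))
E
```

```text
-0.045 1062 x [-0.0493 -0.0441 -0.0413] y [-0.0228  0.0064  0.026 ] z [0.056  0.0758]
0 1233 x [-0.0045 -0.0001  0.0033] y [-0.0158  0.009   0.0191] z [0.0564 0.0977]
0.045 994 x [0.0403 0.044  0.0476] y [-0.0232  0.0174  0.0263] z [0.0577 0.0978]
rack [[-0.075  -0.0437  0.0275]
 [ 0.0736  0.0458  0.0378]]
tips 5402 0.07424228586525533 [[-0.0093 -0.0458  0.0201]
 [ 0.0146  0.0466  0.0692]]
```

```bash
python3 - <<'E'
from h import *
L=np.radians(30)
go(*tool(RK,[.0442,.0215,.065+.03],L));go(*tool(RK,[.0442,.0215,.065],L))
E
```

```text
row [0.0756, -0.0005, 0.1284] [-0.0007, -0.0011, -0.0006] mm 89 deg 0.1 TCP [ 0.5533 -0.2102  0.1418]
row [0.1005, -0.0005, 0.1718] [-0.0007, -0.0011, -0.0006] mm 119 deg 0.1 TCP [ 0.5533 -0.2102  0.1118]
```

Request:
apply_moves(
  rows=[0.04,-0.0005,0.065,0,0,0,0.0756,-0.0005,0.128,0,0,0,0.084,-0.0005,0.143,0,0,0,0.092,-0.0005,0.157,0,0,0,0.1005,-0.0005,0.172,0,0,0,0.1005,-0.0005,0.172,0,0,0,0.1005,-0.0005,0.172,0,0,0],
)

```text
t: 2.75
tool_pos: [0.5548, -0.2109, 0.1139]
tool_rot: [2.043, 1.824, -0.544]
contact_force: [0.8, -0.1, 1.1]
opening: 0.034
grip_force: 0.0
```

Request:
apply_moves(
  rows=[0,0,0,0,0,0,0,0,0,0,0,0,0,0,0,0,0,0,0,0,0,0,0,0,0,0,0,0,0,0,0,0,0,0,0,0,0,0,0,0,0,0,0,0,0,0,0,0,0,0,0,0,0,0],
  grip=0,
  grip_force=60,
)

```text
t: 3.65
tool_pos: [0.554, -0.2109, 0.1138]
tool_rot: [2.045, 1.825, -0.548]
contact_force: [-3.8, 2.6, 5.0]
opening: 0.0073
grip_force: 58.8
```

```bash
python3 - <<'E'
from h import *
L=np.radians(30)
go(*tool(RK,[.0442,.0215,.065],L));go(*tool(RK,[.0442,.0215,.065+.1],L))
E
```

```text
row [0.0025, -0.0012, 0.0024] [-0.0002, 0.0001, -0.0011] mm 2 deg 0.1 TCP [ 0.5533 -0.2102  0.1118]
row [-0.0809, -0.0011, -0.1419] [-0.0002, 0.0001, -0.0011] mm 98 deg 0.1 TCP [ 0.5533 -0.2102  0.2118]
```

Request:
apply_moves(
  rows=[-0.01,0,-0.0173,0,0,0,-0.025,0,-0.0433,0,0,0,-0.05,0,-0.0866,0,0,0,-0.085,0,-0.147,0,0,0,-0.11,0,-0.19,0,0,0,-0.125,0,-0.2165,0,0,0,-0.125,0,-0.2165,0,0,0,-0.125,0,-0.2165,0,0,0],
)

```text
t: 4.45
tool_pos: [0.5534, -0.2105, 0.2616]
tool_rot: [2.045, 1.827, -0.546]
contact_force: [-0.6, 0.1, -1.9]
opening: 0.0067
grip_force: 58.6
```

```bash
python3 - <<'E'
from h import *
o=ctrl.get_obs();im,d=ctrl.get_image("wrist");cv2.imwrite("pics/w2.png",im[150:400,150:500])
sc,_=ctrl.get_image("scene");u=proj("scene",o["tool_pos"])[0].astype(int)
np.savez("pics/w2.npz",d=d,p=o["tool_pos"],r=o["tool_rot"])
a=cv2.resize(sc[u[1]-50:u[1]+70,u[0]-60:u[0]+60],(500,500),interpolation=cv2.INTER_CUBIC);print(u)
b=cv2.resize(im[200:400,260:390],(325,500));cv2.imwrite("pics/g2.png",np.hstack([a,b]))
T,W=wcloud(d,o["tool_pos"],o["tool_rot"])
f=(d>0)&(abs(T[...,1])<.008)&(abs(T[...,0])<.09)&(T[...,2]>.0)&(T[...,2]<.16)
q=T[f];print(len(q),np.percentile(q,[1,50,99],axis=0).round(4))
print(o["contact_force"],o["wrist_torque"],o["opening"],ctrl.tip_extent)
E
```

```text
[244 186]
5107 [[-0.0127 -0.0078  0.0013]
 [ 0.0106 -0.      0.0393]
 [ 0.0325  0.0078  0.1015]]
[-0.61754041  0.09685584 -1.87043261] [ 0.54889431 -0.04996074 -0.05340947] 0.006696733120535686 0.0726
```

View pics/g2.png

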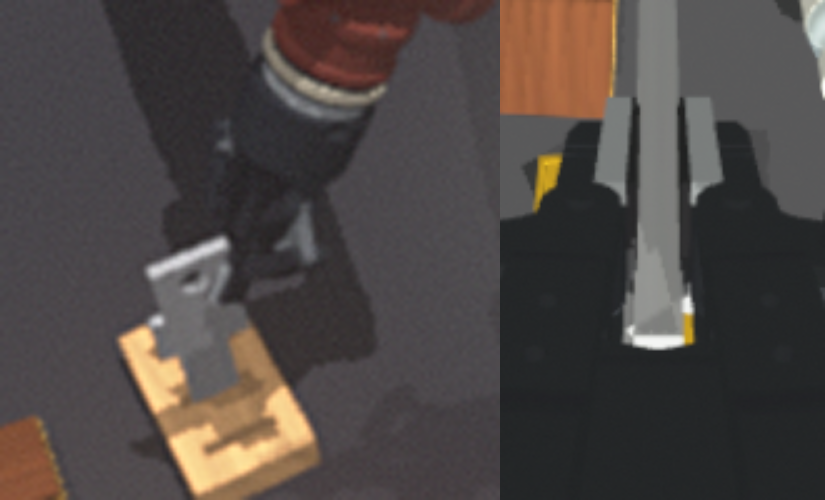

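Plate is held with its eye free: visible at about (190,275) in the left crop, and the wrist view shows it centred between the pads. I'll measure its pose in the tool frame.

```bash
python3 - <<'E'
from h import *
z=np.load("pics/w2.npz");d=z["d"];T,W=wcloud(d,z["p"],z["r"]);R=Rot.from_rotvec(z["r"])
f=(d>0)&(abs(T[...,1])<.0025)&(abs(T[...,0])<.09)&(T[...,2]>-.02)&(T[...,2]<.2)
q=T[f];q=q[np.argsort(q[:,2])]
for a in np.arange(0,.16,.01):
    s=q[(q[:,2]>=a)&(q[:,2]<a+.01)]
    if len(s):print(round(a,2),len(s),s[:,0].min().round(4),np.median(s[:,0]).round(4),s[:,0].max().round(4))
up=R.inv().apply([0,0,1]);print("up in tool",up.round(3), "dx/dz",up[0]/up[2])
s=q[(q[:,2]>.04)&(q[:,2]<.09)];c=np.polyfit(s[:,2],s[:,0],1);print("fit",c)
# top view: eye/top edge
im,dt=ctrl.get_image("top");Wt=cloud("top",dt)
n=R.apply([0,1,0]);ey=np.cross([0,0,1],n);G=z["p"]+R.apply([0,0,.054])
X=(Wt-G);a=X@n;b=X@ey;h=Wt[...,2]-G[2]
m=(dt>0)&(abs(a)<.02)&(b>-.06)&(b<.02)&(h>-.09)&(h<.05)
Q=np.c_[a[m],b[m],h[m]];print(len(Q),np.percentile(Q,[1,50,99],axis=0).round(4))
t=Q[Q[:,2]>.02];t=t[t[:,1]<-.02];print("top edge h",np.median(t[:,2]) if len(t) else 0,t[:,1].min() if len(t) else 0)
E
```

```text
0.02 195 -0.0166 -0.0104 -0.0077
0.03 317 -0.0108 -0.0058 -0.0007
0.04 253 -0.0036 -0.0001 0.0039
0.05 241 0.0018 0.0057 0.0094
0.06 203 0.0076 0.0113 0.0154
0.07 179 0.0138 0.0171 0.0207
0.08 158 0.0193 0.0229 0.0271
0.09 130 0.0253 0.0286 0.0319
0.1 55 0.0307 0.0327 0.0341
up in tool [-0.498  0.    -0.867] dx/dz 0.5749720609267411
fit [ 0.57781122 -0.02616217]
249 [[-0.0184 -0.0471 -0.0576]
 [-0.0038 -0.0219  0.0217]
 [ 0.0147  0.0132  0.0481]]
top edge h 0.02809403177206729 -0.04764693838097586
```

```bash
cat >> h.py <<'E'
EYE=(-.0205,.010) # eye from grasp point in plate y, z
def eye_at(p): return tool(VW,np.array(p)-[0,EYE[0],EYE[1]],np.radians(30))
E
python3 - <<'E'
from h import *
for n in("top","scene"):
    d=np.load(f"pics/{n}0.npy");W=cloud(n,d)
    L=Rot.from_euler("z",VW["yaw"]).inv().apply((W-VW["c"]).reshape(-1,3))
    L=L[(d.ravel()>0)&(abs(L[:,0])<.11)&(abs(L[:,1])<.13)]
    def s(t,m): q=L[m];print(n,t,len(q),np.percentile(q,[5,50,95],axis=0).round(4).tolist() if len(q) else "")
    s("coltop",(L[:,2]>.160)&(L[:,0]>.06)&(abs(L[:,1])<.03))
    s("peg",(L[:,2]>.13)&(L[:,0]<.06)&(abs(L[:,1])<.03))
    s("tab",(L[:,2]>.08)&(L[:,2]<.095)&(L[:,0]<-.03)&(abs(L[:,1]+.03)<.03))
for p in([-.03,0,.1675],[.008,0,.1607],[.04,0,.155]): go(*eye_at(p))
E
```

```text
top coltop 48 [[0.0663, -0.009, 0.1627], [0.0735, -0.0023, 0.1673], [0.0812, 0.0051, 0.1693]]
top peg 60 [[0.0156, -0.0052, 0.1538], [0.0351, -0.0022, 0.1584], [0.0568, 0.0017, 0.1622]]
top tab 45 [[-0.0715, -0.037, 0.0812], [-0.0615, -0.0315, 0.0852], [-0.0504, -0.0262, 0.0882]]
scene coltop 33 [[0.0675, -0.0074, 0.1613], [0.0761, -0.0009, 0.1677], [0.0829, 0.0087, 0.1709]]
scene peg 38 [[0.0178, -0.0023, 0.1534], [0.039, 0.0006, 0.1579], [0.0577, 0.0037, 0.1624]]
scene tab 28 [[-0.0699, -0.0351, 0.0811], [-0.0578, -0.0305, 0.0849], [-0.0483, -0.0231, 0.0894]]
row [0.6436, -0.2085, -0.2627] [-0.1446, -0.0019, -0.2464] mm 435 deg 25.7 TCP [0.4747 0.2145 0.2043]
row [0.673, -0.1514, -0.2668] [-0.1446, -0.0019, -0.2464] mm 444 deg 25.7 TCP [0.5106 0.227  0.1975]
row [0.6977, -0.1033, -0.2702] [-0.1446, -0.0019, -0.2464] mm 453 deg 25.7 TCP [0.5408 0.2375 0.1918]
```

Request:
apply_moves(
  rows=[0.06,-0.02,-0.02,-0.02,0,-0.03,0.14,-0.045,-0.057,-0.04,0,-0.06,0.22,-0.07,-0.09,-0.06,0,-0.09,0.3,-0.1,-0.122,-0.08,0,-0.13,0.38,-0.124,-0.155,-0.1,0,-0.16,0.46,-0.15,-0.188,-0.12,0,-0.19,0.54,-0.176,-0.22,-0.13,0,-0.22,0.6,-0.196,-0.245,-0.1446,-0.0019,-0.2464,0.63,-0.204,-0.257,-0.1446,-0.0019,-0.2464,0.6436,-0.2085,-0.2627,-0.1446,-0.0019,-0.2464,0.6436,-0.2085,-0.2627,-0.1446,-0.0019,-0.2464,0.6436,-0.2085,-0.2627,-0.1446,-0.0019,-0.2464,0.6436,-0.2085,-0.2627,-0.1446,-0.0019,-0.2464],
)

```text
t: 5.9
tool_pos: [0.4762, 0.2126, 0.2059]
tool_rot: [1.554, 2.183, -0.416]
contact_force: [0.0, 0.4, -2.0]
opening: 0.0071
grip_force: 58.8
```

```bash
python3 - <<'E'
from h import *
o=ctrl.get_obs();print(o["contact_force"],o["opening"])
for p in([-.03,0,.1675],[.008,0,.1607],[.04,0,.155]): go(*eye_at(p),o)
im={n:ctrl.get_image(n) for n in("top","scene","wrist")}
T=[]
for n in("top","scene"):
    u=proj(n,w(VW,[.0,0,.15]))[0].astype(int);T.append(cv2.resize(im[n][0][u[1]-45:u[1]+45,u[0]-45:u[0]+45],(400,400),interpolation=cv2.INTER_CUBIC))
    print(n,"eye,pegend,pegmid px in crop",((proj(n,[w(VW,[-.03,0,.1675]),w(VW,[.0135,0,.1597]),w(VW,[.043,0,.1545])])-u+45)*400/90).round(0).tolist())
cv2.imwrite("pics/p3.png",np.hstack(T))
E
```

```text
[ 0.0106811   0.39864779 -1.98061965] 0.00711865068807487
row [0.0045, -0.0013, 0.0005] [0.0012, 0.0023, -0.0019] mm 3 deg 0.3 TCP [0.4747 0.2145 0.2043]
row [0.0104, 0.062, 0.0104] [0.0012, 0.0023, -0.0019] mm 38 deg 0.3 TCP [0.5106 0.227  0.1975]
row [0.0153, 0.1153, 0.0187] [0.0012, 0.0023, -0.0019] mm 71 deg 0.3 TCP [0.5408 0.2375 0.1918]
top eye,pegend,pegmid px in crop [[204.0, 251.0], [198.0, 174.0], [194.0, 123.0]]
scene eye,pegend,pegmid px in crop [[168.0, 167.0], [219.0, 200.0], [255.0, 223.0]]
```

View pics/p3.png

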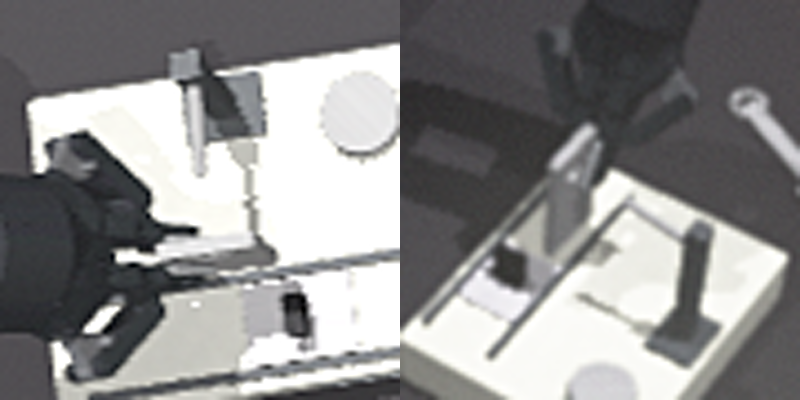

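Plate top edge centre is at about (207,245), in line with the peg (188,85)→(200,175) in the top crop. I'll move up to the peg's free end and check the settling.

Request:
apply_moves(
  rows=[0.003,0.02,0.003,0,0.001,-0.001,0.006,0.04,0.006,0,0.001,-0.001,0.008,0.056,0.01,0,0.001,-0.001,0.0085,0.06,0.01,0,0.001,-0.001,0.0085,0.06,0.01,0,0.001,-0.001,0.0085,0.06,0.01,0,0.001,-0.001,0.0085,0.06,0.01,0,0.001,-0.001],
)

```text
t: 6.75
tool_pos: [0.5092, 0.227, 0.1985]
tool_rot: [1.551, 2.187, -0.414]
contact_force: [-0.6, -0.0, -2.8]
opening: 0.0073
grip_force: 58.9
```

```bash
python3 - <<'E'
from h import *
o=ctrl.get_obs();print(o["contact_force"],o["opening"])
for p in([.008,0,.1607],[.04,0,.155],[.04,0,.149]): go(*eye_at(p),o)
# plate & peg in viewer frame
for n in("top","scene"):
    im,d=ctrl.get_image(n);W=cloud(n,d)
    L=Rot.from_euler("z",VW["yaw"]).inv().apply((W-VW["c"]).reshape(-1,3));ok=(d.ravel()>0)
    def s(t,m): q=L[m&ok];print(n,t,len(q),np.percentile(q,[3,50,97],axis=0).round(4).tolist() if len(q) else "")
    s("plate top",(abs(L[:,0]-.008)<.012)&(abs(L[:,1]+.01)<.02)&(L[:,2]>.174)&(L[:,2]<.195))
    s("peg",(L[:,2]>.14)&(L[:,0]<.06)&(L[:,0]>.025)&(abs(L[:,1])<.012)&(L[:,2]<.168))
E
```

```text
[-0.62614666 -0.0378427  -2.83007884] 0.0072905868268275656
row [0.0001, 0.0022, 0.0019] [0.0019, 0.001, 0.0] mm 2 deg 0.2 TCP [0.5106 0.227  0.1975]
row [0.0049, 0.0555, 0.0103] [0.0019, 0.001, 0.0] mm 34 deg 0.2 TCP [0.5408 0.2375 0.1918]
row [0.0099, 0.0555, 0.0189] [0.0019, 0.001, 0.0] mm 36 deg 0.2 TCP [0.5408 0.2375 0.1858]
top plate top 62 [[0.0024, -0.026, 0.1767], [0.0062, -0.0082, 0.1822], [0.0103, 0.0092, 0.1846]]
top peg 46 [[0.0262, -0.0055, 0.1523], [0.0414, -0.0023, 0.1564], [0.0596, 0.0019, 0.1624]]
scene plate top 38 [[0.0036, -0.0256, 0.1762], [0.0095, -0.0089, 0.182], [0.0126, 0.009, 0.1867]]
scene peg 29 [[0.0266, -0.004, 0.1523], [0.0427, -0.0003, 0.1584], [0.0574, 0.0052, 0.163]]
```

Request:
apply_moves(
  rows=[0.0005,0.008,0.002,0,0,0,0.001,0.016,0.0035,0,0,0,0.002,0.024,0.005,0,0,0,0.003,0.032,0.0065,0,0,0,0.004,0.04,0.008,0,0,0,0.0045,0.048,0.009,0,0,0,0.0049,0.054,0.0103,0,0,0,0.0049,0.054,0.0103,0,0,0,0.0049,0.054,0.0103,0,0,0],
)

```text
t: 7.75
tool_pos: [0.5403, 0.2373, 0.1916]
tool_rot: [1.552, 2.187, -0.414]
contact_force: [-0.2, 0.7, -2.0]
opening: 0.007
grip_force: 58.9
```

```bash
python3 - <<'E'
from h import *
o=ctrl.get_obs();print(o["contact_force"],o["opening"])
for p in([.04,0,.155],[.04,0,.1488]): go(*eye_at(p),o)
T=[]
for n in("top","scene"):
    im,d=ctrl.get_image(n);u=proj(n,w(VW,[.03,0,.14]))[0].astype(int);T.append(cv2.resize(im[u[1]-35:u[1]+35,u[0]-35:u[0]+35],(400,400),interpolation=cv2.INTER_CUBIC))
cv2.imwrite("pics/p4.png",np.hstack(T))
E
```

```text
[-0.24770083  0.66457438 -2.03717113] 0.007026417194432492
row [-0.0001, 0.0009, -0.0002] [0.0019, 0.001, 0.0] mm 1 deg 0.2 TCP [0.5408 0.2375 0.1918]
row [0.0051, 0.0009, 0.0088] [0.0019, 0.001, 0.0] mm 6 deg 0.2 TCP [0.5408 0.2375 0.1856]
```

View pics/p4.png

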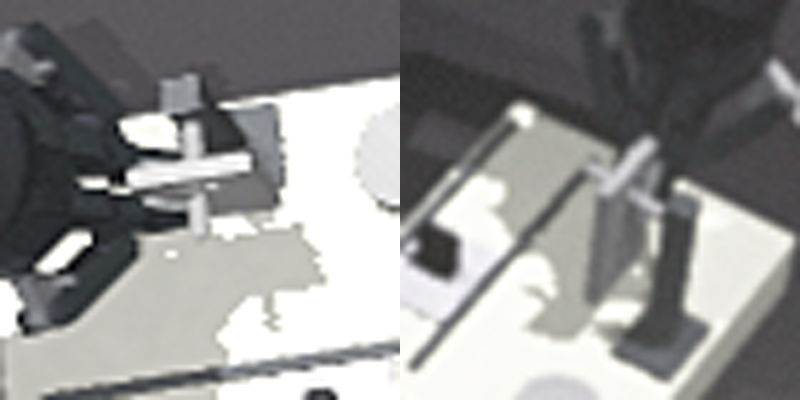

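The peg passes through the plate, showing on both sides: front stub at (200,215) in the left crop and (595,170) in the right. Lowering until it rests.

Request:
apply_moves(
  rows=[0.0015,0,0.0025,0,0,0,0.003,0,0.005,0,0,0,0.004,0,0.007,0,0,0,0.0046,0,0.0079,0,0,0,0.0046,0,0.0079,0,0,0,0.0046,0,0.0079,0,0,0],
)

```text
t: 8.45
tool_pos: [0.5403, 0.2374, 0.1862]
tool_rot: [1.551, 2.187, -0.414]
contact_force: [-0.7, 0.3, -2.5]
opening: 0.007
grip_force: 58.9
```

Not yet touching, so I'll lower a little more.

Request:
apply_moves(
  rows=[0.0008,0,0.0014,0,0,0,0.0008,0,0.0014,0,0,0,0.0016,0,0.0028,0,0,0,0.0016,0,0.0028,0,0,0,0.0016,0,0.0028,0,0,0],
)

```text
t: 8.95
tool_pos: [0.5405, 0.2374, 0.1849]
tool_rot: [1.551, 2.186, -0.413]
contact_force: [-0.8, 0.7, 1.7]
opening: 0.0071
grip_force: 59.4
```

Request:
apply_moves(
  rows=[0,0,0,0,0,0,0,0,0,0,0,0,0,0,0,0,0,0,0,0,0,0,0,0],
  grip=0.12,
  grip_force=20,
)

```text
t: 9.35
tool_pos: [0.5403, 0.2373, 0.1843]
tool_rot: [1.551, 2.187, -0.414]
contact_force: [-0.1, 0.3, -0.8]
opening: 0.0102
grip_force: 0.0
```

Request:
apply_moves(
  rows=[0,0,0,0,0,0,0,0,0,0,0,0,0,0,0,0,0,0,0,0,0,0,0,0,0,0,0,0,0,0],
  grip=0.2,
)

```text
t: 9.85
tool_pos: [0.5403, 0.2374, 0.1843]
tool_rot: [1.551, 2.187, -0.414]
contact_force: [0.6, -0.5, -0.2]
opening: 0.0168
grip_force: 0.0
```

```bash
python3 - <<'E'
from h import *
o=ctrl.get_obs();im,d=ctrl.get_image("wrist")
T,W=wcloud(d,o["tool_pos"],o["tool_rot"])
L=Rot.from_euler("z",VW["yaw"]).inv().apply((W-VW["c"]).reshape(-1,3)).reshape(W.shape)
m=(d>0)&(abs(L[...,1]-.02)<.012)&(L[...,2]>.075)&(L[...,2]<.12)&(abs(L[...,0]-.04)<.02)
print(m.sum(),np.percentile(L[m],[3,50,97],axis=0).round(4).tolist())
cv2.imwrite("pics/w5.png",cv2.resize(im[150:400,220:430],(420,500)))
print(o["contact_force"],o["opening"])
E
```

```text
1037 [[0.0309, 0.0192, 0.0808], [0.0359, 0.0264, 0.1028], [0.0412, 0.0275, 0.1196]]
[ 0.63276967 -0.52449617 -0.15241995] 0.01678193283176092
```

View pics/w5.png

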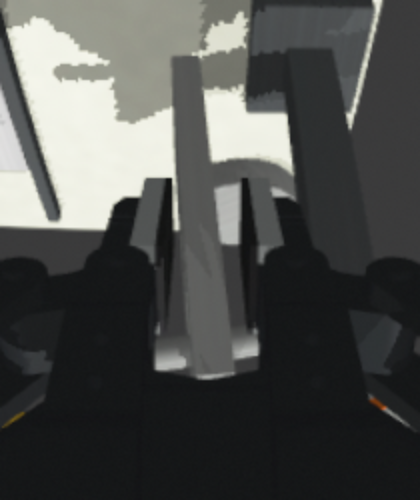

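The plate hangs between the open fingers (column of pixels x≈175–230). Neither finger touches the plate or the column. Retracting along the tool axis.

Request:
apply_moves(
  rows=[0,0,-0.015,0,0,0,0,0,-0.035,0,0,0,0,0,-0.06,0,0,0,0,0,-0.09,0,0,0,0,0,-0.13,0,0,0,0,0,-0.17,0,0,0,0,0,-0.21,0,0,0,0,0,-0.25,0,0,0,0,0,-0.25,0,0,0,0,0,-0.25,0,0,0],
)

```text
t: 10.9
tool_pos: [0.515, 0.3087, 0.3151]
tool_rot: [1.551, 2.187, -0.411]
contact_force: [-0.0, -0.3, -1.0]
opening: 0.0173
grip_force: 0.0
```

```bash
python3 - <<'E'
from h import *
o=ctrl.get_obs();print(o["contact_force"],o["q"].round(2))
T=[]
for n in("top","scene"):
    im,d=ctrl.get_image(n);W=cloud(n,d);np.savez(f"pics/{n}6.npz",d=d)
    L=Rot.from_euler("z",VW["yaw"]).inv().apply((W-VW["c"]).reshape(-1,3));ok=(d.ravel()>0)
    def s(t,m): q=L[m&ok];print(n,t,len(q),np.percentile(q,[3,50,97],axis=0).round(4).tolist() if len(q) else "")
    s("plate",(abs(L[:,0]-.035)<.025)&(abs(L[:,1])<.035)&(L[:,2]>.07)&(L[:,2]<.19))
    s("plate top",(abs(L[:,0]-.035)<.025)&(abs(L[:,1])<.035)&(L[:,2]>.163)&(L[:,2]<.19))
    s("tab",(L[:,2]>.08)&(L[:,2]<.095)&(L[:,0]<-.03)&(abs(L[:,1]+.03)<.03))
    u=proj(n,w(VW,[.0,0,.12]))[0].astype(int);T.append(cv2.resize(im[u[1]-40:u[1]+40,u[0]-40:u[0]+40],(400,400),interpolation=cv2.INTER_CUBIC))
cv2.imwrite("pics/p6.png",np.hstack(T))
# tab approach: tool y along viewer y, vertical; try both half turns
for t in(np.pi/2,-np.pi/2):
    go(*tool(VW,[-.06,-.03,.2],0,t),o)
    go(*tool(VW,[-.06,-.03,.2],np.radians(0),t),o)
E
```

```text
[-0.02213659 -0.31352424 -0.98635877] [ 0.58  0.07  1.62 -0.51  1.58  0.28]
top plate 298 [[0.0202, -0.0266, 0.0829], [0.0347, -0.0036, 0.1534], [0.0519, 0.0212, 0.1704]]
top plate top 84 [[0.0354, -0.0265, 0.1635], [0.0397, -0.0022, 0.1681], [0.045, 0.0201, 0.171]]
top tab 44 [[-0.0715, -0.0374, 0.0825], [-0.0612, -0.0317, 0.085], [-0.05, -0.0262, 0.088]]
scene plate 202 [[0.0232, -0.0246, 0.0852], [0.0405, -0.0025, 0.1427], [0.0521, 0.0253, 0.1711]]
scene plate top 48 [[0.0214, -0.0253, 0.1632], [0.0415, -0.0005, 0.1681], [0.0457, 0.0216, 0.1719]]
scene tab 102 [[-0.5616, -0.0586, 0.0804], [-0.4904, -0.0325, 0.086], [-0.0489, -0.0055, 0.0939]]
row [-0.17, -0.1663, 0.2151] [-0.2591, 0.2643, -0.9742] mm 192 deg 93.8 TCP [0.4719 0.1314 0.254 ]
row [-0.17, -0.1663, 0.2151] [-0.2591, 0.2643, -0.9742] mm 192 deg 93.8 TCP [0.4719 0.1314 0.254 ]
row [-0.17, -0.1663, 0.2151] [0.2644, 0.2592, 0.9756] mm 192 deg 93.9 TCP [0.4719 0.1314 0.254 ]
row [-0.17, -0.1663, 0.2151] [0.2644, 0.2592, 0.9756] mm 192 deg 93.9 TCP [0.4719 0.1314 0.254 ]
```

View pics/p6.png

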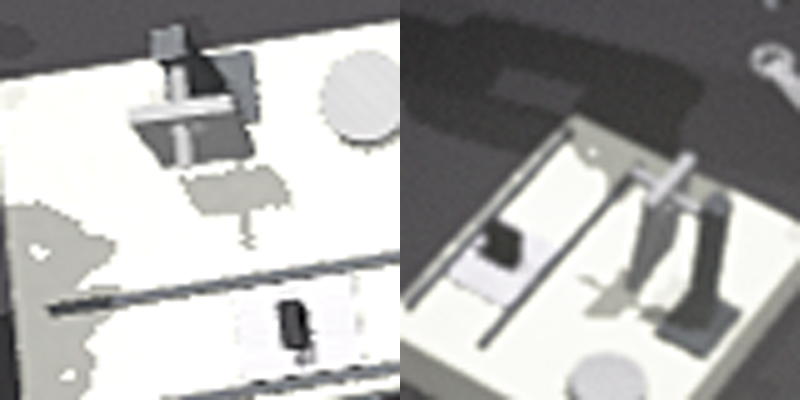

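The plate hangs free on the peg near viewer x=+40. The tab's black top is at (293,325) in the left crop, shutter closed, with the measurement near (-60.5,-31). Next I'll move above the tab.

Request:
apply_moves(
  rows=[-0.02,-0.02,0.01,-0.02,0.02,-0.08,-0.04,-0.04,0.03,-0.05,0.05,-0.17,-0.06,-0.06,0.05,-0.07,0.07,-0.26,-0.08,-0.08,0.07,-0.09,0.1,-0.35,-0.1,-0.1,0.1,-0.12,0.12,-0.44,-0.12,-0.12,0.12,-0.14,0.145,-0.53,-0.135,-0.135,0.14,-0.165,0.17,-0.62,-0.145,-0.145,0.16,-0.19,0.19,-0.71,-0.155,-0.155,0.175,-0.21,0.215,-0.8,-0.165,-0.166,0.19,-0.235,0.24,-0.89,-0.17,-0.1663,0.2,-0.2591,0.2643,-0.9742,-0.17,-0.1663,0.215,-0.2591,0.2643,-0.9742,-0.17,-0.1663,0.215,-0.2591,0.2643,-0.9742,-0.17,-0.1663,0.215,-0.2591,0.2643,-0.9742,-0.17,-0.1663,0.215,-0.2591,0.2643,-0.9742],
  grip=0.48,
)

```text
t: 12.5
tool_pos: [0.4715, 0.1313, 0.2533]
tool_rot: [0.523, -3.096, 0.002]
contact_force: [-0.7, -1.0, 0.7]
opening: 0.0415
grip_force: 0.0
```

```bash
python3 - <<'E'
from h import *
o=ctrl.get_obs();im,d=ctrl.get_image("wrist");print(o["q"].round(2),o["opening"],o["contact_force"])
T,W=wcloud(d,o["tool_pos"],o["tool_rot"])
L=Rot.from_euler("z",VW["yaw"]).inv().apply((W-VW["c"]).reshape(-1,3)).reshape(W.shape)
dark=im.max(-1)<90
m=(d>0)&dark&(L[...,2]>.078)&(L[...,2]<.095)&(abs(L[...,0]+.06)<.03)&(abs(L[...,1]+.03)<.03)
print(m.sum(),np.percentile(L[m],[2,50,98],axis=0).round(4).tolist())
for z in(.2,.112,.082): go(*tool(VW,[-.06,-.03,z],0,np.pi/2),o)
E
```

```text
[ 0.12 -0.24  1.97 -0.    1.41 -1.79] 0.04154476935727651 [-0.67996254 -1.02907473  0.69750577]
398 [[-0.0725, -0.0345, 0.0794], [-0.0622, -0.029, 0.0849], [-0.0497, -0.0241, 0.0862]]
row [-0.0008, -0.0001, -0.0013] [-0.0006, -0.0011, -0.0009] mm 1 deg 0.1 TCP [0.4719 0.1314 0.254 ]
row [-0.001, 0.0001, 0.1454] [-0.0006, -0.0011, -0.0009] mm 87 deg 0.1 TCP [0.4719 0.1314 0.166 ]
row [-0.0011, 0.0001, 0.1954] [-0.0006, -0.0011, -0.0009] mm 117 deg 0.1 TCP [0.4719 0.1314 0.136 ]
```

Request:
apply_moves(
  rows=[0,0,0.04,0,0,0,0,0,0.09,0,0,0,0,0,0.14,0,0,0,0,0,0.165,0,0,0,0,0,0.185,0,0,0,0,0,0.195,0,0,0,0,0,0.195,0,0,0,0,0,0.195,0,0,0],
)

```text
t: 13.35
tool_pos: [0.4723, 0.1309, 0.1375]
tool_rot: [-0.524, 3.097, -0.002]
contact_force: [0.2, 0.7, 0.4]
opening: 0.0412
grip_force: 0.0
```

Request:
apply_moves(
  rows=[0,0,0,0,0,0,0,0,0,0,0,0,0,0,0,0,0,0,0,0,0,0,0,0,0,0,0,0,0,0,0,0,0,0,0,0,0,0,0,0,0,0,0,0,0,0,0,0],
  grip=0,
  grip_force=60,
)

```text
t: 14.15
tool_pos: [0.4719, 0.1318, 0.1376]
tool_rot: [0.524, -3.097, -0.002]
contact_force: [-2.5, 4.5, 3.5]
opening: 0.0105
grip_force: 59.2
```

```bash
python3 - <<'E'
from h import *
o=ctrl.get_obs();print(o["contact_force"],o["opening"],o["tool_pos"])
l=Rot.from_euler("z",VW["yaw"]).inv().apply(o["tool_pos"]-VW["c"]);print("viewer",l)
go(*tool(VW,[l[0],l[1]+.03,.082],0,np.pi/2),o); go(*tool(VW,[l[0],l[1]+.03,l[2]-.054],0,np.pi/2),o)
E
```

```text
[-2.46563237  4.49622716  3.53719424] 0.010534384745267843 [0.47185391 0.13177    0.13759798]
viewer [-0.05996302 -0.02961665  0.13759798]
row [0.0, 0.05, 0.0027] [0.001, -0.0001, -0.0006] mm 30 deg 0.1 TCP [0.462  0.1601 0.136 ]
row [0.0, 0.05, 0.0001] [0.001, -0.0001, -0.0006] mm 30 deg 0.1 TCP [0.462  0.1601 0.1376]
```

Request:
apply_moves(
  rows=[0,0.005,0,0,0,0,0,0.011,0,0,0,0,0,0.018,0,0,0,0,0,0.025,0,0,0,0,0,0.032,0,0,0,0,0,0.039,0,0,0,0,0,0.045,0,0,0,0,0,0.05,0,0,0,0,0,0.05,0,0,0,0,0,0.05,0,0,0,0,0,0.05,0,0,0],
)

```text
validation failed for argument at $.ro...
```

```bash
python3 - <<'E'
from h import *
o=ctrl.get_obs();print(o["contact_force"],o["opening"])
l=Rot.from_euler("z",VW["yaw"]).inv().apply(o["tool_pos"]-VW["c"]);print("viewer",l)
im,d=ctrl.get_image("top");u=proj("top",w(VW,[-.03,0,.08]))[0].astype(int)
sc,_=ctrl.get_image("scene");v=proj("scene",w(VW,[-.02,0,.08]))[0].astype(int)
wi,dw=ctrl.get_image("wrist")
f=lambda i:cv2.resize(i,(400,400),interpolation=cv2.INTER_CUBIC)
cv2.imwrite("pics/p8.png",np.hstack([f(sc[v[1]-45:v[1]+45,v[0]-45:v[0]+45]),f(wi[130:400,185:455])]))
E
```

```text
[-2.46563237  4.49622716  3.53719424] 0.010534384745267843
viewer [-0.05996302 -0.02961665  0.13759798]
```

View pics/p8.png

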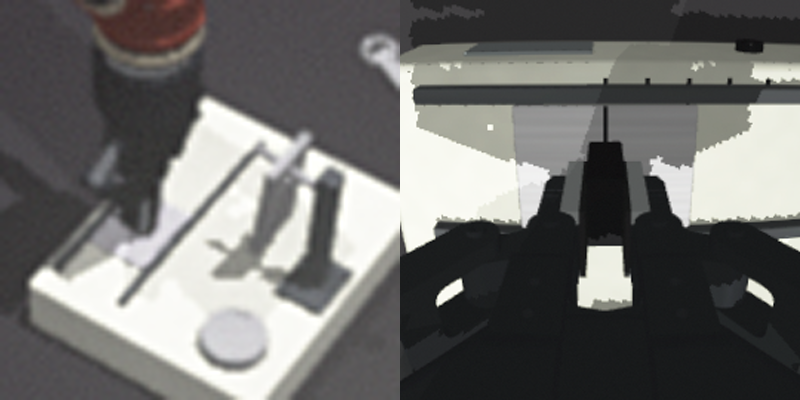

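The move was refused, so nothing has moved. The wrist crop shows the tab pinched, with the blade's pointer (606,120) at the first tick (606), so the shutter is closed. Half travel is the third tick. Resending the move.

Request:
apply_moves(
  rows=[0,0.005,0,0,0,0,0,0.011,0,0,0,0,0,0.018,0,0,0,0,0,0.025,0,0,0,0,0,0.032,0,0,0,0,0,0.039,0,0,0,0,0,0.045,0,0,0,0,0,0.05,0,0,0,0,0,0.05,0,0,0,0,0,0.05,0,0,0,0],
)

```text
t: 15.3
tool_pos: [0.4627, 0.158, 0.1376]
tool_rot: [-0.525, 3.097, -0.008]
contact_force: [0.4, -7.5, 6.0]
opening: 0.0107
grip_force: 59.6
```

```bash
python3 - <<'E'
from h import *
from scipy.signal import find_peaks
o=ctrl.get_obs();print(o["contact_force"],o["opening"])
l=Rot.from_euler("z",VW["yaw"]).inv().apply(o["tool_pos"]-VW["c"]);print("viewer",l)
wi,dw=ctrl.get_image("wrist");g=wi.mean(-1);cv2.imwrite("pics/w9.png",wi)
for r in range(180,190,2): 
    p,_=find_peaks(-g[r,230:460],prominence=25);print(r,p+230,g[r,p+230].round())
for r in(206,212,218):
    p,_=find_peaks(-g[r,290:360],prominence=25);print("ptr",r,p+290,g[r,p+290].round())
E
```

```text
[ 0.37684994 -7.48540979  6.04416588] 0.010667286517635035
viewer [-0.05991838 -0.00183545  0.13758233]
180 [341 359 363 381 384 425] [132. 132. 132. 132. 132. 130.]
182 [300 328 422 433] [138. 106. 131. 183.]
184 [272 299 328 357 385 433 444 453] [ 18.  19.  28.  16.  15. 131. 129. 129.]
186 [272 300 329 357 385] [32. 34. 34. 29. 26.]
188 [] []
ptr 206 [323] [14.]
ptr 212 [323] [14.]
ptr 218 [323] [14.]
```

The shutter is about 2.3 mm short: tick 3 is at px 328 and the pointer at 323, and the TCP agrees. Correcting.

Request:
apply_moves(
  rows=[0,0.002,0,0,0,0,0,0.0038,0,0,0,0,0,0.0038,0,0,0,0,0,0.0038,0,0,0,0,0,0.0038,0,0,0,0,0,0.0038,0,0,0,0],
)

```text
t: 15.95
tool_pos: [0.462, 0.16, 0.1376]
tool_rot: [-0.524, 3.097, -0.008]
contact_force: [0.2, -7.3, 5.9]
opening: 0.0107
grip_force: 59.6
```

```bash
python3 - <<'E'
from h import *
from scipy.signal import find_peaks
o=ctrl.get_obs();print(o["contact_force"],o["opening"])
l=Rot.from_euler("z",VW["yaw"]).inv().apply(o["tool_pos"]-VW["c"]);print("viewer",l)
wi,dw=ctrl.get_image("wrist");g=wi.mean(-1)
for r in(184,185,186):
    print(r,g[r,318:336].round().astype(int))
print("ptr",g[206,316:332].round().astype(int))
for n in("top","scene"):
    im,d=ctrl.get_image(n);W=cloud(n,d)
    L=Rot.from_euler("z",VW["yaw"]).inv().apply((W-VW["c"]).reshape(-1,3));ok=(d.ravel()>0)
    q=L[ok&(abs(L[:,0]-.035)<.025)&(abs(L[:,1])<.035)&(L[:,2]>.07)&(L[:,2]<.19)]
    print(n,"plate",len(q),np.percentile(q,[3,50,97],axis=0).round(4).tolist())
E
```

```text
[ 0.17864495 -7.29950849  5.90969444] 0.010741766014571538
viewer [-0.05992643  0.0002963   0.13760182]
184 [135 134 134 133 134  89  16  38  79 127 134 134 133 134 134 133 134 132]
185 [135 134 134 134 134  89  16  39  79 127 133 133 133 133 134 134 134 133]
186 [95 95 95 95 94 65 30 42 69 91 94 94 95 94 94 95 94 95]
ptr [118 118 118 117 115  93  46  15  61  98 118 118 118 118 117 118]
top plate 300 [[0.0203, -0.0263, 0.0836], [0.0348, -0.0039, 0.1531], [0.0525, 0.0208, 0.1704]]
scene plate 201 [[0.0231, -0.0252, 0.0823], [0.0405, -0.0021, 0.1439], [0.0528, 0.0247, 0.1705]]
```

TCP travel is 29.9 mm, the pointer is at the long tick, and the plate is still hanging. Handing in.

```bash
python3 -c "
from station import ctrl
print(ctrl.finish_job())"
```

```text
the job is handed in; nothing more can be done
None
```

The eyed plate hangs free on the viewer's peg, and I handed the job in at about 16 s with the fingers still holding the shutter at half travel (about 30 mm); the hand-in returned no verdict.

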